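Book the tape measure back in at the tool library

TASK

Book the returned tape measure back in: lift the yellow tape measure off the free-spinning carousel and set it down upright in the green bin. Then stamp it in: push the red head of the spring date stamp on the sloping desk all the way down to its stop, hold it there for half a second, and let it spring back. Reach in under the strip lamp without touching it, and leave the padlock and the socket on the carousel.

Things in the scene. Friction and masses are not known exactly. Their poses are not given: they have to be found in the camera images.
- tape: Yellow tape measure, a rounded block 62 mm long (its x), 32 mm thick (its y, the width to grip, black disc on each face) and 60 mm tall (z up), 0.25 kg. Origin: centre of its underside. It stands upright on the carousel's plate, anywhere round it and at any yaw.
- carousel: Base of the bench carousel; origin on the bench under the spin axis. It carries a round wooden plate with a black rubber top, 220 mm across, its upper face 30 mm above the bench, which spins freely. Tape measure, padlock and socket stand on the plate some 60 mm from its axis, about 100 mm apart.
- turntable (a joint): Angle of the carousel's plate about vertical (rad), free to spin, with only slight friction.
- padlock: Brass padlock standing on the carousel, 44 x 22 mm and 64 mm tall with its steel shackle. Origin: centre of its underside. Leave it on the carousel.
- socket: Dark steel wrench socket with a blue band, standing on the carousel, 38 mm across and 48 mm tall. Origin: centre of its underside. Leave it on the carousel.
- green_bin_in (a point): Centre of the inner floor of the green open bin (fixed, on a black board beside the brown bin, either side of it). Inside 132 mm (its x) by 100 mm (its y), walls 4 mm thick, rim 46 mm above the inner floor; z up.
- brown_bin: Brown cardboard bin of the same size (140 x 108 x 50 mm outside) with metal rods in it: the wrong bin. Fixed. Origin: centre of its underside.
- desk: Fixed sloping wooden desk, 160 x 160 mm, with a paper card and the stamp on it. Origin: centre of its foot on the bench; x points away from its low front edge, towards its high back; the slope rises 35 degrees that way.
- stamp_top (a point): Centre of the flat upper face of the stamp's red round head, 38 mm across and 22 mm thick. z is the head's axis, square to the slope and so leaning 35 degrees from vertical towards the desk's low front; the head is pushed along -z. At rest it is about 135 mm above the bench. It moves with the head.
- stamp (a joint): How far the stamp's head is pushed in (m): 0 at rest, 0.014 at its stop. Spring: about 4 N to start, 11 N at the stop.
- lamp: Strip lamp fixed to the desk over the stamp; its origin is the desk's. Its aluminium bar (30 mm deep, 140 mm along the desk's y, 22 mm high) has its underside 100 mm higher than stamp_top at rest and its front edge 14 mm behind stamp_top (desk +x): it bars a straight descent on the head; come in along the head's axis. Its top is 257 mm above the bench. A thin rod at the back carries it.
- jar: Amber jar with a black lid, 60 mm across and 85 mm tall, standing loose on the bench beyond the work. Origin: centre of its underside. Leave it alone.

How it is judged (in metres and radians):
On the way, in this order (a step that is already met when the one before it is completed fails the run):
1. The tape measure is lifted at least 30 mm clear of the carousel's plate (z of tape in the frame of carousel above 0.06 m), for 0.1 s.
2. The tape measure stands upright on the floor of the green bin, let go and at rest (x of tape in the frame of green_bin_in between -0.052 and 0.052 m and y of tape in the frame of green_bin_in between -0.038 and 0.038 m and z of tape in the frame of green_bin_in between -0.006 and 0.008 m and angle between tape's own z axis and vertical below 0.15 rad and linear speed of tape below 0.02 m/s and contact force between the fingers and tape below 0.1 N), for 0.2 s.
3. The stamp's head is pushed in to its stop (within 1.5 mm of its full 14 mm) by the fingers and held there for half a second, with the tape measure in the green bin (x of tape in the frame of green_bin_in between -0.052 and 0.052 m and y of tape in the frame of green_bin_in between -0.038 and 0.038 m and z of tape in the frame of green_bin_in between -0.006 and 0.008 m and angle between tape's own z axis and vertical below 0.15 rad and value of joint stamp above 0.0125 m and contact force between the fingers and stamp above 3 N), for 0.5 s.
At the end, for the whole second after the job is handed in: The tape measure stands on the floor of the green bin, inside its walls, upright within 8 degrees, at rest and let go; the stamp's head has sprung back to within 2 mm of its rest height; the carousel has stopped turning (under 0.1 rad/s) with the padlock and the socket still standing on it (all of step 2 and value of joint stamp below 0.002 m and velocity of joint turntable between -0.1 and 0.1 rad/s and not (horizontal distance between padlock and carousel above 0.11 m or angle between padlock's own z axis and vertical above 0.5 rad) and not (horizontal distance between socket and carousel above 0.11 m or angle between socket's own z axis and vertical above 0.5 rad)); the robot touches nothing.
It fails at once if The stamp's head is pushed in more than 6 mm while the tape measure is not standing upright in the green bin (value of joint stamp above 0.006 m and not (x of tape in the frame of green_bin_in between -0.052 and 0.052 m and y of tape in the frame of green_bin_in between -0.038 and 0.038 m and z of tape in the frame of green_bin_in between -0.006 and 0.008 m and angle between tape's own z axis and vertical below 0.15 rad)).
It fails at once if The stamp's head is pushed with more than 60 N (contact force between anything else and stamp above 60 N).
It fails at once if The strip lamp is touched (over 2 N) (contact force between anything else and lamp above 2 N).
It fails at once if The padlock or the socket leaves the carousel or falls over, or the jar is moved more than 20 mm ((horizontal distance between padlock and carousel above 0.11 m or angle between padlock's own z axis and vertical above 0.5 rad) or (horizontal distance between socket and carousel above 0.11 m or angle between socket's own z axis and vertical above 0.5 rad) or distance of jar from where it was at the start of the episode above 0.02 m).
It fails at once if The tape measure is dropped: it moves faster than 0.7 m/s (a fall of 25 mm) with no finger on it (linear speed of tape above 0.7 m/s and contact force between the fingers and tape below 0.05 N).
It also fails if it takes over 69 s, if anything falls off the work surface, if the arm or the gripper's body presses on something with over 40 N, if the wrist force passes 120 N, or if a joint passes its speed limit or range.

ROBOT

A 6-joint arm with a two-finger parallel gripper is mounted at the origin on the work surface. World frame = base frame: x ahead of the robot, y to its left, z up, the work surface at z = 0. Lengths are in m, angles in degrees, forces in N, time in s.
With the tool pointing down it reaches from about 0.4 to 0.825 m from the base axis. Payload 7 kg.
Tool frame: the origin (TCP) lies between the finger pads; the fingertips stand 22 mm ahead of it and the grasp point (between the pads) lies 3 mm ahead of it; z points along the fingers, y is the line along which they close (so a half turn about z gives the same grasp; the last joint's range is limited). The gripper opens to 88 mm and grips with 3 to 60 N. Pads are 19 mm wide; open, the fingers measure 130 mm over their backs; the gripper's body (78 mm by 193 mm) begins 47 mm behind the grasp point.
Start: joints at [88.47, 20.546, 0.682, 0, -70.136, -16.507], TCP at [0.209, 0.642, 0.249] pointing down, gripper open.
Joint ranges: [-176.03, 176.03], [-82.01, 121.73], [-58.28, 71.71], [-173.87, 95.51], [-174.79, -0.11], [-173.66, 173.66]. Speed limits (degrees/s): [136.94, 136.94, 172.46, 180, 180, 180].

INTERFACE

Orientations are given as [roll, pitch, yaw] about the fixed x, y, z axes, in that order (R = Rz(yaw) Ry(pitch) Rx(roll)).
In Python, from plant import r, vision gives the robot as it stands.
- The arm moves only by the shell command python3 -m pendant 'ROWS' [FORCE]. ROWS is JSON, a list that holds one entry, the list of rows, each a list of 7 numbers: the shift along the tool's x, y, z scaled (see below), then the turn, a rotation vector about the tool's x, y, z scaled (see below), then the opening, from -1 (shut) to 1 (fully open). In form: [[[x, y, z, wx, wy, wz, fingers], ...]]. A call has exactly 8 rows; each row shifts and turns the commanded pose from where the row before left it, along the tool's axes as they then stand; what a row does not reach is not made up. The controller multiplies each number of a shift by 20 mm and each number of a turn by 4 degrees. A row lasts 1/10 s, in which the tool goes at most 50 mm and 8.59 degrees, less where a joint would pass 70% of its speed; a pose out of reach is approached as far as the arm can. A call with a number of a shift or a turn outside -1 to 1 is refused whole. A call with a gripper value outside its range is refused whole. The fingers move at their own pace and stop on an object; FORCE is the grip in N (left out, the last holds). Time passes only in rows, so rows that do not move let the fingers close, or fill a call up. It gives the time, the measured TCP pose, the force, the opening and the grip force at its end, in the units of the state.
- r.get_state(): the state, without advancing time (a new reading comes with each control period).
- vision.capture(name): name is "side" or "top"; returns a dict with "frame" (384x512x3 uint8, blue, green, red), "depth" (384x512 float32, m along the optical axis (not along the pixel's ray), 0 where there is no reading), "camera_matrix" (3x3 intrinsics, pixels), "extrinsics" (4x4, takes a point from world to camera coordinates). Camera axes: x right, y up, looking along -z (the intrinsics and any distortion apply to the point x, -y, -z); pixel columns grow to the right and rows downward; lengths in m; the calibration is good to about 2 mm. A picture is of the moment at which its call begins.
- r.close_job(): hands the job in; it is judged then, once.
The state is a dict: "time_s": time; "joints": joint angles; "qd": joint speeds; "joint_torque": joint torques, N m; "tcp_pos": TCP position; "eef_rot": TCP orientation; "contact_force": force on the tool from outside, world axes, zero at the start; "moment": the same for the moment, N m; "gripper_width": finger opening in m; "gripper_force": force on a finger pad.
Only numpy, scipy, OpenCV 4.12 (cv2) and the standard library are available. Lean on these libraries where they do the work, as an engineer would, in place of code of your own. Each camera call takes 0.05 s, during which the arm holds its last target. There are 200 camera calls.

## Working session

There is one attempt and no reset: what is moved stays moved. The work goes in short steps, Python scripts to look and compute and a shell command to move; the robot and the scene stay as the last step left them, time stands still between calls to the robot, and variables do not carry over. Pictures are saved under pics/ and viewed, at most 10 in all, crops included, and the job is handed in when it is done.

```bash
mkdir -p pics; ls
python3 - <<'E'
from plant import r, vision
import cv2,numpy as np
for n in("top","side"):
    c=vision.capture(n); cv2.imwrite(f"pics/{n}0.png",c["frame"]); np.savez(f"{n}0.npz",**c)
    print(n,c["camera_matrix"].tolist(),np.round(c["extrinsics"],3).tolist())
s=r.get_state();print(s)
E
```

```text
pics
top [[351.98285671426186, 0.0, 255.38411518761671], [0.0, 351.98285671426186, 192.98004266005964], [0.0, 0.0, 1.0]] [[0.04, -0.999, 0.002, -0.014], [0.978, 0.04, 0.205, -0.647], [-0.205, -0.007, 0.979, -1.022], [0.0, 0.0, 0.0, 1.0]]
side [[419.5533513074813, 0.0, 259.4540533813426], [0.0, 419.5533513074813, 188.22767108378596], [0.0, 0.0, 1.0]] [[-0.996, -0.091, -0.003, 0.639], [0.045, -0.521, 0.852, -0.13], [-0.079, 0.849, 0.523, -1.006], [0.0, 0.0, 0.0, 1.0]]
{'time_s': 0.1, 'joints': array([ 8.84698566e+01,  2.05870595e+01,  6.40291845e-01, -1.56996338e-02,
       -7.01345923e+01, -1.65071903e+01]), 'qd': array([-0.01768637,  0.01067413,  0.08277539, -0.01975473,  0.00583216,
        0.05844356]), 'joint_torque': array([-1.30810589e-03, -5.84164524e+01,  2.93751562e+01,  7.01568604e+00,
        1.01635815e-02, -5.67807808e-05]), 'tcp_pos': array([0.20891145, 0.64145607, 0.24773545]), 'eef_rot': array([ 1.79917799e+02, -8.96789879e-03, -1.80426727e+01]), 'contact_force': array([-0.28531455,  0.12212369,  0.18438857]), 'moment': array([0.00135286, 0.01252056, 0.00721916]), 'gripper_force': 0.0, 'gripper_width': 0.08742525642187561}
```

View pics/top0.png

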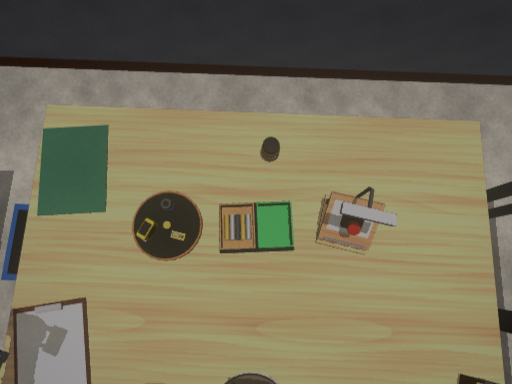

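View pics/side0.png

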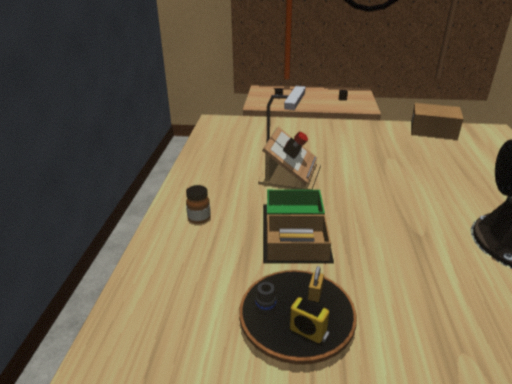

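The top view shows the tape at about (146,229), padlock (178,236), socket (166,203), carousel centre (168,225), green bin (274,226), stamp head (354,229) and lamp bar from (342,210) to (396,218). The side view agrees: tape (310,320), padlock (316,285), red head (301,138).

```bash
cat > h.py <<'E'
import numpy as np,cv2
def load(n): return dict(np.load(n))
def ray(c,u,v):
    K,E=c["camera_matrix"],c["extrinsics"]; u=np.asarray(u,float);v=np.asarray(v,float)
    d=np.stack([(u-K[0,2])/K[0,0],-(v-K[1,2])/K[1,1],-np.ones_like(u)],-1)
    R,t=E[:3,:3],E[:3,3]
    return -R.T@t, d@R          # origin, directions (unit depth)
def plane(c,u,v,z):
    o,d=ray(c,u,v); return o+d*((z-o[2])/d[...,2])[...,None]
def cloud(c,m):
    v,u=np.nonzero(m&(c["depth"]>0)); o,d=ray(c,u,v); return o+d*c["depth"][v,u][:,None],u,v
def mask(c,lo,hi,roi):
    h=cv2.cvtColor(c["frame"],cv2.COLOR_BGR2HSV); m=cv2.inRange(h,lo,hi)>0
    k=np.zeros_like(m);u0,v0,u1,v1=roi;k[v0:v1,u0:u1]=1; return m&k
E
python3 - <<'E'
from h import *
np.set_printoptions(precision=4,suppress=True)
T,S=load("top0.npz"),load("side0.npz")
def rep(n,c,m):
    P,u,v=cloud(c,m); print(n,len(P),"med",np.median(P,0),"p2",np.percentile(P,2,0),"p98",np.percentile(P,98,0)); return P
rep("tapeT",T,mask(T,(22,150,100),(35,255,255),(130,210,160,245)))
P=rep("tapeS",S,mask(S,(22,150,60),(35,255,255),(285,290,335,345)))
for n,P in(("T",cloud(T,mask(T,(22,150,60),(35,255,255),(130,210,160,245)))[0]),("S",P)):
    Q=P[P[:,2]>.084]
    if len(Q)>5: print("tape top",n,len(Q),cv2.minAreaRect((Q[:,:2]*1000).astype(np.float32)),Q.mean(0))
g=rep("greenT",T,mask(T,(50,120,60),(75,255,255),(245,190,305,260)))
f=g[(g[:,2]<.015)];print("floor",len(f),f.min(0),f.max(0),cv2.minAreaRect((f[:,:2]*1000).astype(np.float32)))
f=g[(g[:,2]>.035)];print("rim",len(f),f.min(0),f.max(0),cv2.minAreaRect((f[:,:2]*1000).astype(np.float32)))
print(np.histogram(g[:,2],20))
for n,c,roi in(("T",T,(335,215,375,245)),("S",S,(290,125,312,150))):
    m=mask(c,(0,150,60),(8,255,255),roi)|mask(c,(172,150,60),(180,255,255),roi); rep("red"+n,c,m)
    v,u=np.nonzero(m);print("px",u.mean(),v.mean(),u.min(),u.max(),v.min(),v.max())
# everything near desk
v,u=np.mgrid[170:255,300:410]; o,d=ray(T,u.ravel(),v.ravel());D=T["depth"][v.ravel(),u.ravel()];P=o+d*D[:,None]
L=P[P[:,2]>.235];print("lamp top",len(L),cv2.minAreaRect((L[:,:2]*1000).astype(np.float32)),np.median(L,0))
# carousel plate
v,u=np.mgrid[180:270,120:215];o,d=ray(T,u.ravel(),v.ravel());P=o+d*T["depth"][v.ravel(),u.ravel()][:,None]
C=P[(P[:,2]>.02)&(P[:,2]<.04)];print("plate",len(C),cv2.minEnclosingCircle((C[:,:2]*1000).astype(np.float32)),np.median(C,0))
H=P[P[:,2]>.05];
for q in H[::6]: pass
lab=(T["depth"]*0).astype(np.uint8);vv=v.ravel()[P[:,2]>.05];uu=u.ravel()[P[:,2]>.05];lab[vv,uu]=1
n,l,st,ce=cv2.connectedComponentsWithStats(lab)
for i in range(1,n):
    Q,_,_=cloud(T,l==i);print("obj",st[i,4],ce[i],Q.mean(0),Q.max(0),cv2.minAreaRect((Q[:,:2]*1000).astype(np.float32)))
a=cv2.resize(T["frame"][180:260,125:215],None,fx=6,fy=6,interpolation=2)
b=cv2.resize(S["frame"][250:360,230:370],None,fx=4,fy=4,interpolation=2)[:,:]
d_=cv2.resize(T["frame"][175:260,300:410],None,fx=4,fy=4,interpolation=2)
o=np.zeros((440+0,540+0,3),np.uint8)
w=np.zeros((600,800,3),np.uint8); a=cv2.resize(a,(400,356));b=cv2.resize(b,(400,314));d_=cv2.resize(d_,(360,278))
w[:356,:400]=a;w[:314,400:]=b;w[320:598,420:780]=d_;cv2.imwrite("pics/crop1.png",w)
E
```

```text
tapeT 91 med [0.5205 0.3296 0.0898] p2 [0.4938 0.3128 0.0735] p98 [0.5531 0.3613 0.0938]
tapeS 616 med [0.5159 0.348  0.0844] p2 [0.4942 0.275  0.0312] p98 [0.5549 0.362  0.0918]
tape top T 98 ((523.5311279296875, 335.21710205078125), (31.251602172851562, 60.39949035644531), 62.83641052246094) [0.5231 0.3312 0.0898]
tape top S 316 ((525.2279052734375, 337.58172607421875), (31.395231246948242, 62.503395080566406), 64.07132720947266) [0.5242 0.3437 0.089 ]
greenT 1261 med [ 0.5526 -0.0472  0.01  ] p2 [ 0.4908 -0.0965  0.006 ] p98 [0.6173 0.0009 0.0568]
floor 1158 [ 0.4917 -0.1009  0.0036] [0.6234 0.0018 0.0149] ((557.4515991210938, -49.11443328857422), (128.1187744140625, 95.53006744384766), 4.739116191864014)
rim 90 [ 0.4833 -0.1057  0.0406] [0.6175 0.0055 0.0598] ((528.2892456054688, -19.975746154785156), (166.96334838867188, 80.78192138671875), 41.761470794677734)
(array([ 48, 392, 555, 161,  15,   0,   0,   0,   0,   0,   0,   0,   0,
         1,   0,   2,   2,  21,  43,  21]), array([0.0036, 0.0064, 0.0092, 0.0121, 0.0149, 0.0177, 0.0205, 0.0233,
       0.0261, 0.0289, 0.0317, 0.0345, 0.0374, 0.0402, 0.043 , 0.0458,
       0.0486, 0.0514, 0.0542, 0.057 , 0.0598]))
redT 121 med [ 0.5404 -0.2716  0.1358] p2 [ 0.5265 -0.2886  0.1249] p98 [ 0.5548 -0.2561  0.1449]
px 353.6942148760331 228.62809917355372 348 360 223 234
redS 104 med [ 0.5458 -0.2612  0.1323] p2 [ 0.5306 -0.2834  0.1191] p98 [ 0.5622 -0.2524  0.1431]
px 300.6952380952381 137.57142857142858 295 307 132 143
lamp top 854 ((535.9559326171875, -158.0000457763672), (107.90422821044922, 379.0556335449219), 18.612224578857422) [ 0.5676 -0.279   0.2567]
plate 3236 ((543.7137451171875, 286.604248046875), 110.00729370117188) [0.5451 0.2791 0.0311]<stdin>:29: RuntimeWarning: Mean of empty slice.
  ret = um.true_divide(
Traceback (most recent call last):
ValueError: zero-size array to reduction operation maximum which has no identity
```

Run:
```python
from h import *
np.set_printoptions(precision=4,suppress=True)
T,S=load("top0.npz"),load("side0.npz")
def grid(c,u0,v0,u1,v1):
    m=np.zeros(c["depth"].shape,bool);m[v0:v1,u0:u1]=1
    return cloud(c,m)
mr=lambda Q:cv2.minAreaRect((Q[:,:2]*1000).astype(np.float32))
def comps(name,c,roi,z0,z1):
    P,u,v=grid(c,*roi);k=(P[:,2]>z0)&(P[:,2]<z1);l=np.zeros(c["depth"].shape,np.uint8);l[v[k],u[k]]=1
    n,l,st,ce=cv2.connectedComponentsWithStats(l)
    for i in range(1,n):
        if st[i,4]<8: continue
        Q,_,_=cloud(c,l==i);print(name,st[i,4],ce[i].round(),Q.mean(0),"zmax",Q[:,2].max(),np.round(mr(Q)[0],1),np.round(mr(Q)[1],1),round(mr(Q)[2],1))
comps("carT",T,(120,180,215,270),.06,.12)
comps("carS",S,(235,255,370,365),.06,.12)
comps("lampT",T,(300,170,410,255),.225,.28)
P,u,v=grid(T,335,190,400,250)
P,u,v=grid(T,300,170,410,255)
print("zrange",P[:,2].max(),np.sort(P[:,2])[-300::60])
# slope plane fit: wood desk/paper points between .03 and .1 near head, ransac-free: iterative
K=(P[:,2]>.03)&(P[:,2]<.105);Q=P[K]
for _ in range(15):
    c,s,_=np.linalg.lstsq(np.c_[Q[:,:2],np.ones(len(Q))],Q[:,2],rcond=None)[:3];e=np.abs(P[K][:,:2]@c[:2]+c[2]-P[K][:,2]);Q=P[K][e<max(.004,np.percentile(e,60))]
n=np.array([-c[0],-c[1],1]);n/=np.linalg.norm(n);print("slope n",n,"tilt",np.degrees(np.arccos(n[2])),"updir",np.degrees(np.arctan2(c[1],c[0])),len(Q),"rect",mr(Q))
for nm,c_,roi in(("T",T,(335,215,375,245)),("S",S,(290,125,312,150))):
    m=mask(c_,(0,150,60),(8,255,255),roi)|mask(c_,(172,150,60),(180,255,255),roi);P2,_,_=cloud(c_,m)
    h=P2@n;k=h>np.percentile(h,90)-.005;print("redtop",nm,k.sum(),P2[k].mean(0),(P2[k].max(0)+P2[k].min(0))/2,"h",np.percentile(h,[50,90]), "slope h",np.median(Q@n))
P,u,v=grid(S,180,180,215,225);k=P[:,2]>.03;print("jar",np.median(P[k],0))
w=np.zeros((600,800,3),np.uint8)
w[:356,:400]=cv2.resize(T["frame"][180:260,125:215],(400,356));w[:314,400:]=cv2.resize(S["frame"][250:360,230:370],(400,314));w[320:598,420:780]=cv2.resize(T["frame"][175:260,300:410],(360,278));cv2.imwrite("pics/crop1.png",w)
```

```text
carT 104 [166. 203.] [0.6019 0.2815 0.0767] zmax 0.08463082094222485 [602.6 282.4] [31.2 30. ] 2.6
carT 275 [146. 228.] [0.5228 0.3314 0.0869] zmax 0.09634541596565693 [524.2 335.1] [35.2 61. ] 66.3
carT 107 [178. 235.] [0.5088 0.2398 0.0725] zmax 0.09596310275443654 [509.3 240.9] [43.2 21.9] 78.6
carS 237 [316. 280.] [0.5099 0.2487 0.0721] zmax 0.09580764253079288 [509.5 242.7] [45.4 22.2] 78.3
carS 296 [266. 292.] [0.6033 0.2895 0.0747] zmax 0.08212773768656245 [604.4 285. ] [30.7 32.9] 52.9
carS 919 [309. 315.] [0.5248 0.3448 0.0829] zmax 0.09355496156509202 [525.5 338.4] [33.1 62.7] 64.1
lampT 820 [369. 212.] [ 0.5713 -0.2767  0.2551] zmax 0.26136378050652176 [ 597.1 -283.4] [140.6  89.7] 78.6
zrange 0.26136378050652176 [0.2574 0.2577 0.2581 0.2587 0.2594]
slope n [-0.5595  0.113   0.8211] tilt 34.80315415485689 updir -11.417064215146718 1173 rect ((559.5482177734375, -275.8544006347656), (160.67576599121094, 110.78262329101562), 78.64564514160156)
redtop T 113 [ 0.5409 -0.2713  0.136 ] [ 0.5412 -0.2721  0.135 ] h [-0.2218 -0.2196] slope h -0.28746894507744825
redtop S 62 [ 0.542  -0.2676  0.1352] [ 0.5424 -0.2687  0.1349] h [-0.2239 -0.2211] slope h -0.28746894507744825
jar [ 0.7983 -0.0107  0.0654]
```

View pics/crop1.png

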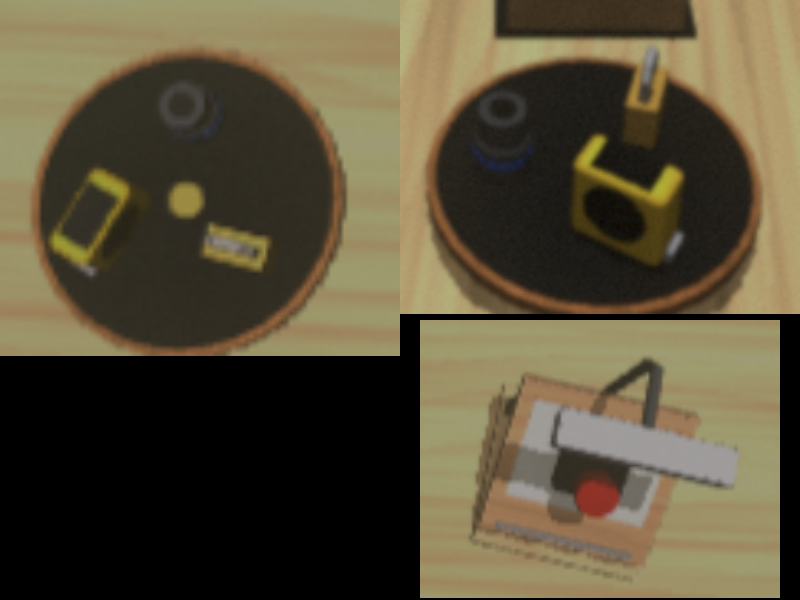

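Crop: tape at about (90,217) with clear side faces, padlock and socket well away from it. The desk rises away from the robot, with the lamp bar behind the red head at (597,493). Tape is at about (0.5245, 0.3365), closing axis 64°. Both views agree, and heights and sizes match, so I start moving.

```bash
cat > go.py <<'E'
# usage: go.py x y z [ux uy uz = tool z dir] yawy(deg of tool y heading)
import sys,numpy as np
from scipy.spatial.transform import Rotation as Ro
from plant import r
a=list(map(float,sys.argv[1:])); p=np.array(a[:3]); s=r.get_state()
R=Ro.from_euler("xyz",s["eef_rot"],degrees=True).as_matrix()
print("t",s["time_s"],"pos",s["tcp_pos"].round(4),"rot",s["eef_rot"].round(1),"F",s["contact_force"].round(1),"w",round(s["gripper_width"],4),"gf",round(s["gripper_force"],1),"q",s["joints"].round(0))
print("shift units",(R.T@(p-s["tcp_pos"])/.02).round(2))
if len(a)>3:
    z=np.array(a[3:6]);z/=np.linalg.norm(z);h=np.radians(a[6]);y=np.array([np.cos(h),np.sin(h),0]);y-=z*(y@z);y/=np.linalg.norm(y)
    G=np.c_[np.cross(y,z),y,z];print("turn units",(np.degrees(Ro.from_matrix(R.T@G).as_rotvec())/4).round(2))
E
for i in 1 2; do :; done
python3 -m pendant '[[[0.82,0.4,0,0,0,0,1],[0.82,0.4,0,0,0,0,1],[0.82,0.4,0,0,0,0,1],[0.82,0.4,0,0,0,0,1],[0.82,0.4,0,0,0,0,1],[0.82,0.4,0,0,0,0,1],[0.82,0.4,0,0,0,0,1],[0.82,0.4,0,0,0,0,1]]]' 
python3 -m pendant '[[[0.82,0.4,0,0,0,0,1],[0.82,0.4,0,0,0,0,1],[0.82,0.4,0,0,0,0,1],[0.82,0.4,0,0,0,0,1],[0.82,0.4,0,0,0,0,1],[0.82,0.4,0,0,0,0,1],[0.82,0.4,0,0,0,0,1],[0.82,0.4,0,0,0,0,1]]]'
python3 go.py .5245 .3365 .13 0 0 -1 -116
```

```text
time_s: 0.9
tcp_pos: [0.3151, 0.5391, 0.2486]
eef_rot: [-180.0, -0.0, -18.0]
contact_force: [-0.3, 0.1, 0.0]
gripper_width: 0.0874
gripper_force: 0.0
time_s: 1.7
tcp_pos: [0.42, 0.4378, 0.2486]
eef_rot: [-180.0, 0.0, -18.0]
contact_force: [-0.1, -0.3, 0.9]
gripper_width: 0.0881
gripper_force: 0.0
t 1.7 pos [0.42   0.4378 0.2486] rot [-180.    0.  -18.] F [-0.1 -0.3  0.9] w 0.0881 gf 0.0 q [ 65.  14.  -8.  -0. -67.   7.]
shift units [6.54 3.2  5.93]
turn units [-0.    0.    1.99]
```

```bash
python3 -m pendant '[[[0.82,0.4,0,0,0,0,1],[0.82,0.4,0,0,0,0,1],[0.82,0.4,0,0,0,0,1],[0.82,0.4,0,0,0,0,1],[0.82,0.4,0,0,0,0,1],[0.82,0.4,0,0,0,0,1],[0.82,0.4,0,0,0,0,1],[0.82,0.4,0,0,0,0,1]]]' >/dev/null
python3 -m pendant '[[[0,0,0.9,0,0,1,1],[0,0,0.9,0,0,1,1],[0,0,0.9,0,0,0,1],[0,0,0.9,0,0,0,1],[0,0,0.9,0,0,0,1],[0,0,0.9,0,0,0,1],[0,0,0.5,0,0,0,1],[0,0,0,0,0,0,1]]]' >/dev/null
python3 - <<'E'
from h import *
from plant import vision
for n in("top","side"):
    c=vision.capture(n);np.savez(n+"1.npz",**c)
c=dict(np.load("side1.npz"));cv2.imwrite("pics/s1.png",cv2.resize(c["frame"][200:370,220:400],(720,600)))
P,_,_=cloud(c,mask(c,(22,150,60),(35,255,255),(270,280,350,350)));Q=P[P[:,2]>.084]
print(len(Q),cv2.minAreaRect((Q[:,:2]*1000).astype(np.float32)))
E
python3 go.py .5245 .3365 .068 0 0 -1 -116
```

```text
140 ((505.06072998046875, 350.3069763183594), (33.71548843383789, 18.443368911743164), 41.45948791503906)
t 3.4 pos [0.5243 0.3373 0.1311] rot [-180.   -0.  -26.] F [ 0.4  0.8 -0.3] w 0.0875 gf 0.0 q [ 51.  21. -15.   0. -54.  13.]
shift units [0.02 0.03 3.15]
turn units [-0.   -0.01 -0.01]
```

View pics/s1.png

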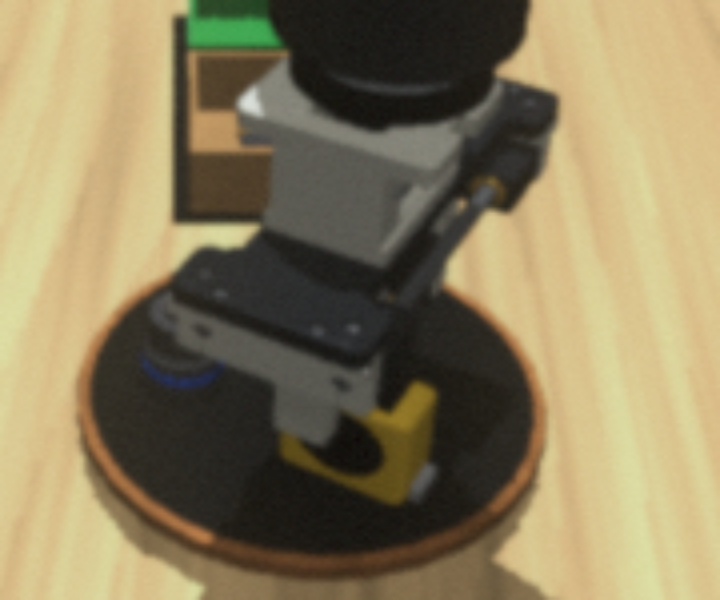

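The open gripper stands above the tape, with the near finger at crop (305,420) in front of the tape's disc face. The socket is clear on the left. I descend, close, then lift.

```bash
python3 -m pendant '[[[0,0,0.45,0,0,0,1],[0,0,0.45,0,0,0,1],[0,0,0.45,0,0,0,1],[0,0,0.45,0,0,0,1],[0,0,0.45,0,0,0,1],[0,0,0.45,0,0,0,1],[0,0,0.45,0,0,0,1],[0,0,0,0,0,0,1]]]'
python3 -m pendant '[[[0,0,0,0,0,0,0],[0,0,0,0,0,0,-0.2],[0,0,0,0,0,0,-0.4],[0,0,0,0,0,0,-0.6],[0,0,0,0,0,0,-0.8],[0,0,0,0,0,0,-1],[0,0,0,0,0,0,-1],[0,0,0,0,0,0,-1]]]' 25
```

```text
time_s: 4.2
tcp_pos: [0.5231, 0.3367, 0.0658]
eef_rot: [179.9, 0.0, -26.1]
contact_force: [-1.3, -0.0, 0.4]
gripper_width: 0.0877
gripper_force: 0.0
time_s: 5.0
tcp_pos: [0.5238, 0.3372, 0.0676]
eef_rot: [180.0, -0.0, -26.0]
contact_force: [0.3, -0.2, 0.0]
gripper_width: 0.032
gripper_force: 24.9
```

```bash
python3 -m pendant '[[[0,0,-0.4,0,0,0,-1],[0,0,-0.7,0,0,0,-1],[0,0,-0.9,0,0,0,-1],[0,0,-0.9,0,0,0,-1],[0,0,-0.9,0,0,0,-1],[0,0,-0.9,0,0,0,-1],[0,0,-0.9,0,0,0,-1],[0,0,-0.6,0,0,0,-1]]]'
python3 -m pendant '[[[0,0,0,0,0,0.95,-1],[0,0,0,0,0,0.95,-1],[0,0,0,0,0,0.95,-1],[0,0,0,0,0,0.95,-1],[0,0,0,0,0,0.95,-1],[0,0,0,0,0,0.95,-1],[0,0,0,0,0,0.95,-1],[0,0,0,0,0,0.95,-1]]]' >/dev/null
python3 -m pendant '[[[0,0,0,0,0,0.95,-1],[0,0,0,0,0,0.95,-1],[0,0,0,0,0,0.95,-1],[0,0,0,0,0,0.95,-1],[0,0,0,0,0,0.95,-1],[0,0,0,0,0,0.95,-1],[0,0,0,0,0,0.95,-1],[0,0,0,0,0,0.5,-1]]]' >/dev/null
python3 go.py .5575 -.0495 .19 0 0 -1 -175.3
```

```text
time_s: 5.8
tcp_pos: [0.5242, 0.3377, 0.1942]
eef_rot: [-179.9, -0.0, -26.0]
contact_force: [0.8, -0.1, -3.2]
gripper_width: 0.0318
gripper_force: 24.9
t 7.4 pos [0.5237 0.3373 0.192 ] rot [180.    0.  -85.2] F [ 0.2 -0.5 -2.5] w 0.0316 gf 24.9 q [ 51.  18. -11.  -0. -61. -46.]
shift units [19.41 -0.06  0.1 ]
turn units [0.   0.   0.03]
```

```bash
python3 -m pendant '[[[0.6,0,0,0,0,0,-1],[0.9,0,0,0,0,0,-1],[1,0,0,0,0,0,-1],[1,0,0,0,0,0,-1],[1,0,0,0,0,0,-1],[1,0,0,0,0,0,-1],[1,0,0,0,0,0,-1],[1,0,0,0,0,0,-1]]]' >/dev/null
python3 -m pendant '[[[1,0,0,0,0,0,-1],[1,0,0,0,0,0,-1],[1,0,0,0,0,0,-1],[1,0,0,0,0,0,-1],[1,0,0,0,0,0,-1],[1,0,0,0,0,0,-1],[1,0,0,0,0,0,-1],[1,0,0,0,0,0,-1]]]' >/dev/null
python3 -m pendant '[[[1,0,0,0,0,0,-1],[1,0,0,0,0,0,-1],[0.7,0,0,0,0,0,-1],[0.5,0,0,0,0,0,-1],[0.3,0,0,0,0,0,-1],[0.2,0,0,0,0,0,-1],[0.1,0,0,0,0,0,-1],[0.1,0,0,0,0,0,-1]]]' >/dev/null
python3 - <<'E'
from h import *
from plant import vision
c=vision.capture("side");np.savez("side2.npz",**c)
cv2.imwrite("pics/s2.png",cv2.resize(c["frame"][80:290,200:400],(600,600)))
P,_,_=cloud(c,mask(c,(22,130,40),(35,255,255),(240,80,350,230)));P=P[(P[:,2]>.06)]
print(len(P),np.percentile(P,2,0).round(3),np.percentile(P,98,0).round(3))
E
python3 go.py .5575 -.0495 .05 0 0 -1 -175.3
```

```text
272 [ 0.541 -0.047  0.167] [ 0.571 -0.016  0.216]
t 9.85 pos [ 0.5574 -0.0491  0.1916] rot [180.  -0. -85.] F [-0.2  0.4 -2.8] w 0.0325 gf 24.9 q [ 15.  12. -19.   0. -59. -10.]
shift units [ 0.02 -0.    7.08]
turn units [ 0.   -0.    0.07]
```

View pics/s2.png

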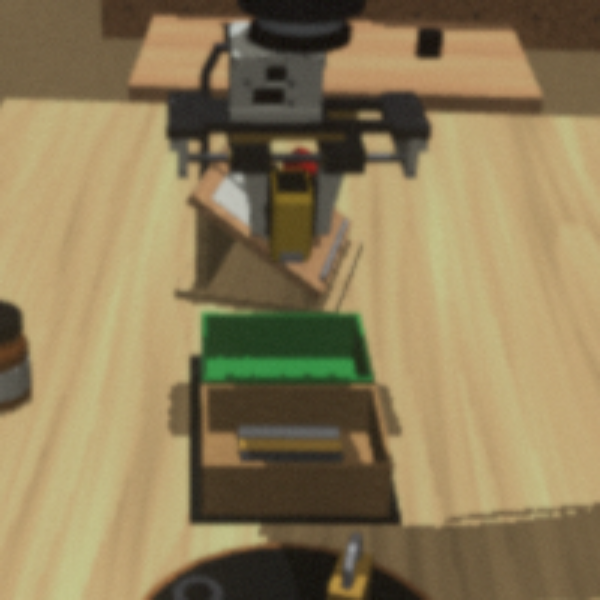

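The tape hangs upright and centred over the green bin, at crop (292,215). I lower it.

```bash
python3 -m pendant '[[[0,0,0.8,0,0,0,-1],[0,0,1,0,0,0,-1],[0,0,1,0,0,0,-1],[0,0,1,0,0,0,-1],[0,0,1,0,0,0,-1],[0,0,1,0,0,0,-1],[0,0,0.6,0,0,0,-1],[0,0,0.3,0,0,0,-1]]]' >/dev/null
python3 -m pendant '[[[0,0,0.1,0,0,0,-1],[0,0,0.05,0,0,0,-1],[0,0,0.05,0,0,0,-1],[0,0,0.05,0,0,0,-1],[0,0,0.03,0,0,0,-1],[0,0,0,0,0,0,-1],[0,0,0,0,0,0,-1],[0,0,0,0,0,0,-1]]]'
```

```text
time_s: 11.45
tcp_pos: [0.5574, -0.0492, 0.0521]
eef_rot: [-180.0, 0.0, -85.0]
contact_force: [-0.5, 0.9, -2.0]
gripper_width: 0.032
gripper_force: 24.9
```

```bash
python3 -m pendant '[[[0,0,0.05,0,0,0,-1],[0,0,0.05,0,0,0,-1],[0,0,0.04,0,0,0,-1],[0,0,0.04,0,0,0,-1],[0,0,0,0,0,0,-1],[0,0,0,0,0,0,-1],[0,0,0,0,0,0,-1],[0,0,0,0,0,0,-1]]]'
```

```text
time_s: 12.25
tcp_pos: [0.5574, -0.0492, 0.0484]
eef_rot: [-180.0, -0.0, -85.0]
contact_force: [0.0, 1.4, -2.4]
gripper_width: 0.0318
gripper_force: 24.9
```

```bash
python3 -m pendant '[[[0,0,0.03,0,0,0,-1],[0,0,0.03,0,0,0,-1],[0,0,0.02,0,0,0,-1],[0,0,0.02,0,0,0,-1],[0,0,0,0,0,0,-1],[0,0,0,0,0,0,-1],[0,0,0,0,0,0,-1],[0,0,0,0,0,0,-1]]]'
```

```text
time_s: 13.05
tcp_pos: [0.5574, -0.0492, 0.0466]
eef_rot: [-180.0, -0.0, -85.0]
contact_force: [-2.6, 0.2, 3.9]
gripper_width: 0.0318
gripper_force: 24.9
```

The tape is on the floor (force rose by about 6 N). I release it partway and retract.

```bash
python3 -m pendant '[[[0,0,0,0,0,0,-0.2],[0,0,0,0,0,0,0],[0,0,0,0,0,0,0.1],[0,0,0,0,0,0,0.1],[0,0,0,0,0,0,0.1],[0,0,0,0,0,0,0.1],[0,0,0,0,0,0,0.1],[0,0,0,0,0,0,0.1]]]'
python3 -m pendant '[[[0,0,-0.3,0,0,0,0.1],[0,0,-0.6,0,0,0,0.1],[0,0,-1,0,0,0,0.1],[0,0,-1,0,0,0,0.1],[0,0,-1,0,0,0,0.1],[0,0,-1,0,0,0,0.1],[0,0,-1,0,0,0,0.1],[0,0,-1,0,0,0,0.1]]]' >/dev/null
python3 -m pendant '[[[0,0,-1,0,0,0,-1],[0,0,-1,0,0,0,-1],[0,0,-1,0,0,0,-1],[-1,0,0,0,0,0,-1],[-1,0,0,0,0,0,-1],[-1,0,0,0,0,0,-1],[0,0,0,0,0,0,-1],[0,0,0,0,0,0,-1]]]'
python3 - <<'E'
from h import *
from plant import vision
c=vision.capture("top");np.savez("top3.npz",**c);s=vision.capture("side");np.savez("side3.npz",**s)
w=np.zeros((400,800,3),np.uint8);w[:,:400]=cv2.resize(c["frame"][180:270,230:320],(400,400));w[:,400:]=cv2.resize(s["frame"][120:300,220:400],(400,400))
cv2.imwrite("pics/c3.png",w)
for n,k,roi in(("T",c,(245,190,305,260)),("S",s,(250,150,340,225))):
    P,_,_=cloud(k,mask(k,(22,150,40),(35,255,255),roi));Q=P[(P[:,2]>.06)&(P[:,2]<.08)&(P[:,1]<.02)]
    if len(Q)>5:print(n,len(Q),Q.mean(0).round(4),cv2.minAreaRect((Q[:,:2]*1000).astype(np.float32)))
E
python3 go.py .4841 -.2592 .218  .562 -.113 -.819 -101.4
```

```text
time_s: 13.85
tcp_pos: [0.5574, -0.0492, 0.0464]
eef_rot: [-180.0, -0.0, -85.0]
contact_force: [-0.0, 0.5, 0.5]
gripper_width: 0.0481
gripper_force: 0.0
time_s: 15.45
tcp_pos: [0.5521, 0.0108, 0.2453]
eef_rot: [-179.9, 0.0, -85.0]
contact_force: [-1.4, -0.5, -0.2]
gripper_width: 0.0006
gripper_force: 0.0
T 57 [ 0.5523 -0.062   0.0676] ((556.2178955078125, -56.14322280883789), (30.313791275024414, 45.66332244873047), 1.4258582592010498)
S 133 [ 0.5578 -0.0361  0.0672] ((556.8328247070312, -46.83705139160156), (32.68146514892578, 61.5808219909668), 2.710010290145874)
t 15.55 pos [0.5522 0.0102 0.2449] rot [-180.    0.  -85.] F [0.6 0.4 0. ] w 0.0003 gf 0.0 q [ 21.   9. -15.   0. -66. -16.]
shift units [13.12  4.56  1.34]
turn units [  5.61   7.49 -17.8 ]
```

View pics/c3.png

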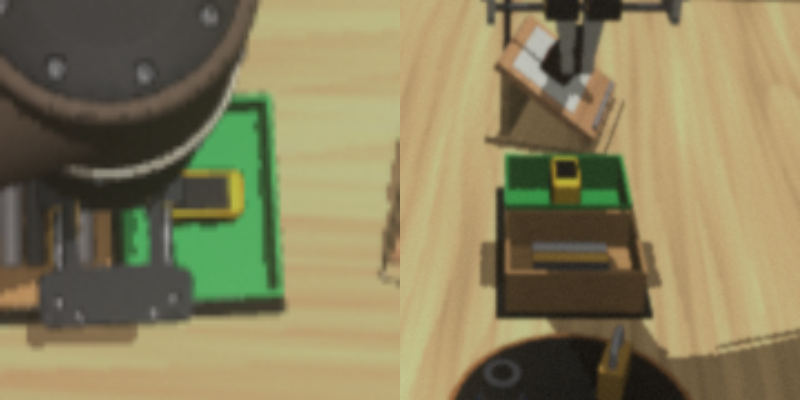

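The tape stands upright in the green bin, at right-hand crop (566,180), centred within a few mm. Next I reorient for the stamp.

```bash
python3 -m pendant '[[[0,0,0,0,0,-1,-1],[0,0,0,0,0,-1,-1],[0,0,0,0,0,-1,-1],[0,0,0,0,0,-1,-1],[0,0,0,0,0,-1,-1],[0,0,0,0,0,-1,-1],[0,0,0,0,0,-1,-1],[0,0,0,0,0,-1,-1]]]' 30 >/dev/null
python3 -m pendant '[[[0,0,0,0,0,-1,-1],[0,0,0,0,0,-1,-1],[0,0,0,0,0,-1,-1],[0,0,0,0,0,-1,-1],[0,0,0,0,0,-1,-1],[0,0,0,0,0,-1,-1],[0,0,0,0,0,-1,-1],[0,0,0,0,0,-1,-1]]]' >/dev/null
python3 -m pendant '[[[0,0,0,0,0,-1,-1],[0,0,0,0,0,-1,-1],[0,0,0,0,0,-0.4,-1],[-0.7,0,0,0,0,0,-1],[-0.7,0,0,0,0,0,-1],[-0.7,0,0,0,0,0,-1],[-0.7,0,0,0,0,0,-1],[0,0,0,0,0,0,-1]]]'
python3 go.py .4837 -.2585 .219  .562 -.113 -.819 -101.4
```

```text
time_s: 17.95
tcp_pos: [0.4953, 0.022, 0.2449]
eef_rot: [-180.0, -0.0, -11.4]
contact_force: [0.1, 0.4, 0.8]
gripper_width: 0.0003
gripper_force: 0.0
t 17.95 pos [0.4953 0.022  0.2449] rot [-180.    -0.   -11.4] F [0.1 0.4 0.8] w 0.0003 gf 0.0 q [ 25.   4. -22.  -0. -65.  53.]
shift units [ 2.2  13.86  1.29]
turn units [-0.01  8.74 -0.01]
```

```bash
python3 -m pendant '[[[0,0,0,0,0.9,0,-1],[0,0,0,0,0.9,0,-1],[0,0,0,0,0.9,0,-1],[0,0,0,0,0.9,0,-1],[0,0,0,0,0.9,0,-1],[0,0,0,0,0.9,0,-1],[0,0,0,0,0.9,0,-1],[0,0,0,0,0.9,0,-1]]]' >/dev/null
python3 -m pendant '[[[0,0.5,0,0,0.9,0,-1],[0,0.8,0,0,0.6,0,-1],[0,1,0,0,0,0,-1],[0,1,0,0,0,0,-1],[0,1,0,0,0,0,-1],[0,1,0,0,0,0,-1],[0,1,0,0,0,0,-1],[0,1,0,0,0,0,-1]]]'
python3 go.py .4837 -.2585 .219  .562 -.113 -.819 -101.4
```

```text
time_s: 19.55
tcp_pos: [0.4788, -0.1215, 0.2661]
eef_rot: [180.0, -33.1, -11.4]
contact_force: [-0.4, 0.6, -0.8]
gripper_width: 0.0005
gripper_force: 0.0
t 19.55 pos [ 0.4788 -0.1215  0.2661] rot [180.  -33.1 -11.4] F [-0.4  0.6 -0.8] w 0.0005 gf 0.0 q [ 15. -16. -57.  37. -24.  33.]
shift units [0.05 6.66 2.85]
turn units [ 0.01  0.48 -0.01]
```

```bash
python3 -m pendant '[[[0,0.8,0.1,0,0,0,-1],[0,0.9,0.2,0,0,0,-1],[0,0.9,0.3,0,0,0,-1],[0,0.9,0.3,0,0,0,-1],[0,0.9,0.4,0,0,0,-1],[0,0.9,0.4,0,0.1,0,-1],[0,0.9,0.4,0,0.2,0,-1],[0,0.5,0.4,0,0.2,0,-1]]]'
python3 go.py .4837 -.2585 .219  .562 -.113 -.819 -101.4
```

```text
time_s: 20.35
tcp_pos: [0.4796, -0.2587, 0.2242]
eef_rot: [180.0, -35.1, -11.5]
contact_force: [-0.2, -0.5, -0.0]
gripper_width: 0.0004
gripper_force: 0.0
t 20.35 pos [ 0.4796 -0.2587  0.2242] rot [180.  -35.1 -11.5] F [-0.2 -0.5 -0. ] w 0.0004 gf 0.0 q [ -6.  -7. -50.  14. -13.  72.]
shift units [ 0.02 -0.05  0.33]
turn units [ 0.03 -0.02 -0.02]
```

```bash
python3 -m pendant '[[[0,0,0.4,0,0,0,-1],[0,0,0.4,0,0,0,-1],[0,0,0.4,0,0,0,-1],[0,0,0.4,0,0,0,-1],[0,0,0.4,0,0,0,-1],[0,0,0.4,0,0,0,-1],[0,0,0.4,0,0,0,-1],[0,0,0.2,0,0,0,-1]]]'
python3 - <<'E'
from h import *
from plant import vision
c=vision.capture("top");s=vision.capture("side")
w=np.zeros((400,800,3),np.uint8);w[:,:400]=cv2.resize(c["frame"][180:260,310:390],(400,400));w[:,400:]=cv2.resize(s["frame"][90:190,250:350],(400,400))
cv2.imwrite("pics/c4.png",w)
E
python3 go.py .5286 -.2675 .1535  .562 -.113 -.819 -101.4
```

```text
time_s: 21.15
tcp_pos: [0.5127, -0.268, 0.1777]
eef_rot: [-179.5, -34.7, -11.4]
contact_force: [-0.4, -0.1, 0.4]
gripper_width: 0.0006
gripper_force: 0.0
t 21.25 pos [ 0.513  -0.2677  0.1781] rot [-179.5  -34.7  -11.4] F [-0.2 -0.1  0.5] w 0.0005 gf 0.0 q [-10.   1. -54.  27.  -0.  62.]
shift units [-0.07 -0.15  1.45]
turn units [-0.11  0.08 -0.01]
```

View pics/c4.png

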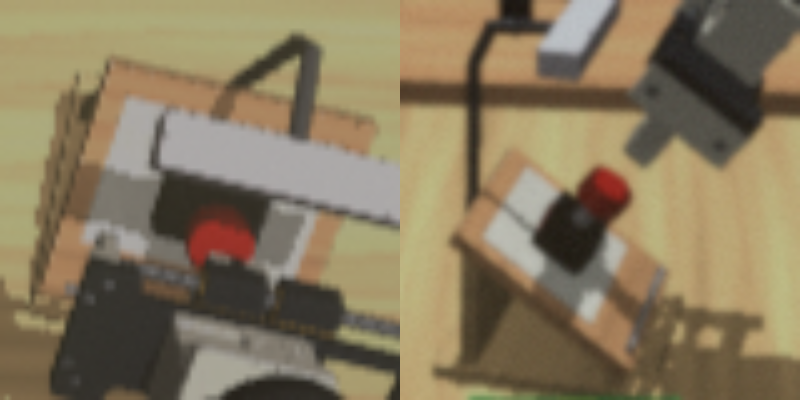

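The side view (right) shows the closed fingers lined up with the red head at crop (605,190), clear of the lamp at (580,40). However joint 5 is at its range end, so I'll push with the tool tilted 23° instead of 35°, still moving along the head's axis. The lamp clearance computes to over 10 mm.

```bash
python3 -m pendant '[[[0,0,-0.5,0,0,0,-1],[0,0,-0.5,0,0,0,-1],[0,0,0,0,-0.6,0,-1],[0,0,0,0,-0.6,0,-1],[0,0,0,0,-0.6,0,-1],[0,0,0,0,-0.6,0,-1],[0,0,0,0,-0.6,0,-1],[0,0,0,0,0,0,-1]]]'
python3 go.py .5184 -.2655 .1603  .383 -.0772 -.9205 -101.4
```

```text
time_s: 22.05
tcp_pos: [0.5027, -0.2655, 0.1956]
eef_rot: [-179.6, -22.8, -11.3]
contact_force: [-0.1, -0.3, 0.4]
gripper_width: 0.0
gripper_force: 0.0
t 22.05 pos [ 0.5027 -0.2655  0.1956] rot [-179.6  -22.8  -11.3] F [-0.1 -0.3  0.4] w 0.0 gf 0.0 q [ -7.   2. -35.   2. -30.  84.]
shift units [ 0.03 -0.14  1.93]
turn units [-0.11  0.06  0.02]
```

```bash
python3 -m pendant '[[[0,-0.1,0.3,0,0,0,-1],[0,-0.04,0.3,0,0,0,-1],[0,0,0.3,0,0,0,-1],[0,0,0.3,0,0,0,-1],[0,0,0.3,0,0,0,-1],[0,0,0.3,0,0,0,-1],[0,0,0.13,0,0,0,-1],[0,0,0,0,0,0,-1]]]'
python3 go.py .5240 -.2666 .1521  .383 -.0772 -.9205 -101.4
```

```text
time_s: 22.85
tcp_pos: [0.5163, -0.2656, 0.1584]
eef_rot: [-179.6, -22.6, -11.3]
contact_force: [0.0, 1.4, 0.2]
gripper_width: 0.0005
gripper_force: 0.0
t 22.85 pos [ 0.5163 -0.2656  0.1584] rot [-179.6  -22.6  -11.3] F [0.  1.4 0.2] w 0.0005 gf 0.0 q [ -7.   6. -37.   3. -24.  83.]
shift units [ 0.24 -0.03  0.44]
turn units [-0.1   0.09  0.01]
```

```bash
python3 -m pendant '[[[0.04,0,0.1,0,0,0,-1],[0.04,0,0.1,0,0,0,-1],[0.04,0,0.1,0,0,0,-1],[0.04,0,0.1,0,0,0,-1],[0.02,0,0.1,0,0,0,-1],[0.02,0,0.1,0,0,0,-1],[0.02,0,0.1,0,0,0,-1],[0,0,0,0,0,0,-1]]]'
python3 go.py .5320 -.2682 .1406  .383 -.0772 -.9205 -101.4
```

```text
time_s: 23.65
tcp_pos: [0.5259, -0.2675, 0.1479]
eef_rot: [-179.6, -22.7, -11.3]
contact_force: [-2.3, 1.8, 4.8]
gripper_width: 0.0005
gripper_force: 2.9
t 23.65 pos [ 0.5259 -0.2675  0.1479] rot [-179.6  -22.7  -11.3] F [-2.3  1.8  4.8] w 0.0005 gf 2.9 q [ -7.   8. -37.   3. -23.  83.]
shift units [ 0.14 -0.02  0.46]
turn units [-0.1   0.07  0.02]
```

```bash
python3 -m pendant '[[[0.02,0,0.09,0,0,0,-1],[0.02,0,0.09,0,0,0,-1],[0.02,0,0.09,0,0,0,-1],[0.02,0,0.09,0,0,0,-1],[0.02,0,0.09,0,0,0,-1],[0,0,0,0,0,0,-1],[0,0,0,0,0,0,-1],[0,0,0,0,0,0,-1]]]'
```

```text
time_s: 24.45
tcp_pos: [0.5308, -0.2685, 0.1407]
eef_rot: [-179.6, -22.7, -11.3]
contact_force: [-4.8, 0.8, 8.2]
gripper_width: 0.0009
gripper_force: 5.0
```

```bash
python3 -m pendant '[[[0.01,0,0.06,0,0,0,-1],[0.01,0,0.06,0,0,0,-1],[0.01,0,0.04,0,0,0,-1],[0,0,0,0,0,0,-1],[0,0,0,0,0,0,-1],[0,0,0,0,0,0,-1],[0,0,0,0,0,0,-1],[0,0,0,0,0,0,-1]]]'
```

```text
time_s: 25.25
tcp_pos: [0.5319, -0.2688, 0.1392]
eef_rot: [-179.6, -22.7, -11.3]
contact_force: [-18.0, 7.2, 25.2]
gripper_width: 0.0004
gripper_force: 15.3
```

Force jumped to 32 N with little travel, so the head is on its stop. I hold it, then retract along the head's axis.

```bash
python3 -m pendant '[[[0,0,0,0,0,0,-1],[0,0,0,0,0,0,-1],[0,0,0,0,0,0,-1],[0,0,0,0,0,0,-1],[0,0,0,0,0,0,-1],[0,0,0,0,0,0,-1],[0,0,0,0,0,0,-1],[0,0,0,0,0,0,-1]]]'
python3 - <<'E'
from h import *
from plant import vision
s=vision.capture("side")
roi=(285,120,316,156)
m=mask(s,(0,150,60),(8,255,255),roi)|mask(s,(172,150,60),(180,255,255),roi);P,_,_=cloud(s,m)
n=np.array([-.562,.113,.819]);print(len(P),np.percentile(P@n,[5,50,90]).round(4),"(rest 50/90: -.2239 -.2211 S)")
E
python3 -m pendant '[[[-0.04,0,-0.15,0,0,0,-1],[-0.06,0,-0.3,0,0,0,-1],[-0.1,0,-0.5,0,0,0,-1],[-0.1,0,-0.5,0,0,0,-1],[-0.1,0,-0.5,0,0,0,-1],[-0.1,0,-0.5,0,0,0,-1],[-0.1,0,-0.5,0,0,0,-1],[-0.1,0,-0.5,0,0,0,-1]]]'
python3 -m pendant '[[[0,0,-0.5,0,0,0,-1],[0,0,-0.5,0,0,0,-1],[0,0,-0.3,0,0,0,-1],[0,0,0,0,0,0,-1],[0,0,0,0,0,0,-1],[0,0,0,0,0,0,-1],[0,0,0,0,0,0,-1],[0,0,0,0,0,0,-1]]]'
python3 - <<'E'
from h import *
from plant import vision
s=vision.capture("side");c=vision.capture("top")
roi=(285,120,316,156)
m=mask(s,(0,150,60),(8,255,255),roi)|mask(s,(172,150,60),(180,255,255),roi);P,_,_=cloud(s,m)
n=np.array([-.562,.113,.819]);print(len(P),np.percentile(P@n,[5,50,90]).round(4))
w=np.zeros((400,800,3),np.uint8);w[:,:400]=cv2.resize(c["frame"][150:300,120:270],(400,400));w[:,400:]=cv2.resize(s["frame"][90:350,200:400],(400,400))
cv2.imwrite("pics/c5.png",w)
E
```

```text
time_s: 26.05
tcp_pos: [0.5319, -0.2687, 0.1392]
eef_rot: [-179.6, -22.7, -11.3]
contact_force: [-16.7, 7.7, 24.7]
gripper_width: 0.0005
gripper_force: 15.3
78 [-0.2549 -0.2431 -0.2371] (rest 50/90: -.2239 -.2211 S)
time_s: 26.9
tcp_pos: [0.4934, -0.2613, 0.1965]
eef_rot: [-179.6, -22.7, -11.3]
contact_force: [-0.2, -1.0, 0.0]
gripper_width: 0.0003
gripper_force: 0.0
time_s: 27.7
tcp_pos: [0.4839, -0.2596, 0.2193]
eef_rot: [-179.6, -22.6, -11.3]
contact_force: [0.5, -0.0, -0.2]
gripper_width: 0.0005
gripper_force: 0.0
105 [-0.239  -0.2253 -0.2224]
```

View pics/c5.png

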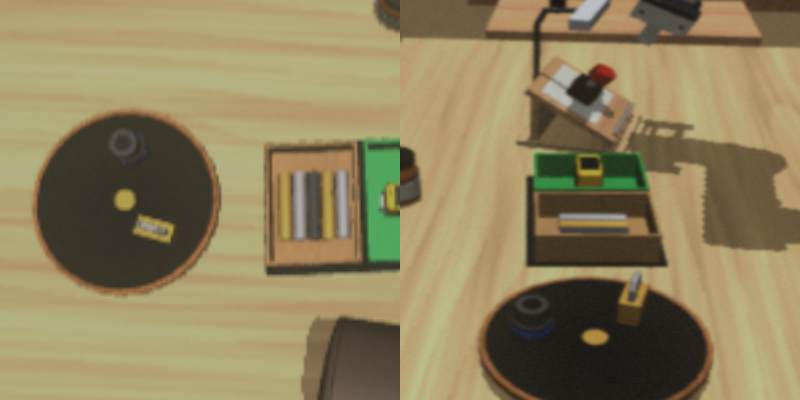

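The head went in about 14–15 mm and came back to rest. The tape is upright in the green bin at (589,170), and the padlock and socket stand on a carousel that has not turned. The arm is clear.

```bash
python3 -c "
from plant import r
print(r.close_job())"
```

```text
the job is handed in; nothing more can be done
None
```

The job is handed in, with no verdict returned: the tape measure stands upright in the green bin, and the stamp was pushed to its stop, held for over half a second and sprang back. The padlock and socket still stand on the carousel, and the lamp and jar were left alone.

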